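Turn the bedside mirror round in its stand

TASK

The little mirror on the wooden stand shows its plain wooden back to the bed on your left. Swing the steel catch off it to the open stop, lift the mirror clear out of the stand and turn it over, then lower it (do not drop it) back onto the ledge, centred against the rests with the glass to the bed, and swing the catch fully back over its top edge. Leave the other things where they are.

Things in the scene. Friction and masses are not known exactly. Their poses are not given: they have to be found in the camera images.
- rest: Sloping part of the fixed wooden mirror stand. Origin: middle of the ledge's upper face. z runs up the slope, leaning 24 degrees from vertical to the robot's right; y along the 120 mm ledge, to the robot; x square to the mirror, to the left (the bed) and 24 degrees up. Channel: x = -6 mm (two rests, 55 high, 10 thick, at y = 28 and -28) to x = +14 mm (lip 8 thick, 12 high).
- stand: The whole fixed stand: origin on the table, 36 mm straight below that of the rest, z up, x level, to the left (the bed). Foot 150 x 170 x 16 mm (x -95 to 55, y -67 to 103 mm). A 14 mm square post at the rest's y = +72, x = 0 rises along the slope to the rest's z = 118 mm and carries the catch on top.
- mirror: Loose flat tablet, 12 mm thick (its x), 100 wide (y), 115 high (z), about 0.16 kg. Origin: centre of its lower edge. Glass (80 x 95 mm) on its -x face, plain wood with a small brass plate on +x. At the start its axes lie along the rest's: wood to the bed, glass to the right. Its top 60 mm stands free above the rests, to be taken across the 12 mm with the tool along the slope.
- mirror_center (a point): The middle of the mirror tablet, 57.5 mm up from its origin along its z. Seated: 57.5 mm above the rest's origin along the rest's z.
- catch (a joint): Angle (rad) of the steel catch on the post, about the rest's z axis at its y = +72 mm, x = 0. 0 = locked: its flat bar (12 wide, 8 thick, 36 long from the axis, 4 mm above the mirror's top edge) points along the rest's -y over the last 14 mm of that edge. Grows anticlockwise seen from the top; 1.45 = open stop, bar along the rest's +x. Stays where it is left.
- catch_grip (a point): On the catch's axis, at the rest's z = 149 mm, 22 mm above the bar's top face: the place to hold its grip fin, an upright steel plate in line with the bar, 44 mm long (this point's y), 10 mm thick (x), its top 12 mm above this point. z is the turning axis.
- tiffin: Bystander: red plastic tiffin box with clip latches, 116 x 166 x 96 mm high; origin under its centre.
- jar: Bystander: glass jar of hair bands with a steel twist cap, 68 mm across, 90 mm high; origin under its centre.
- clock: Bystander: white bedside clock, 50 x 95 x 85 mm; origin under its centre.
- tumbler: Bystander: steel tumbler, 72 mm across, 100 mm high; origin under its centre.
- saucer: Bystander: white ceramic saucer, 136 mm across, 18 mm high; origin under its centre.
- top: Bystander: wooden toy top standing on its flat foot, 52 mm across, 58 mm high; origin under its centre.
- comb: Bystander: black plastic comb lying flat, 30 x 150 x 5 mm; origin under its centre.
Not all that is in view belongs to the job. Several things look just like the stand: the one meant starts nearest to the robot's base.

How it is judged (in metres and radians):
On the way, in this order (a step that is already met when the one before it is completed fails the run):
1. the catch is swung open, the mirror still on its ledge (value of joint catch above 1.25 rad and z of mirror_center in the frame of rest below 0.07 m), for 0.1 s.
2. the mirror is lifted clear out of the stand (z of mirror_center in the frame of rest above 0.0875 m), for 0.1 s.
3. the mirror stands on the ledge again, turned over, the glass to the bed (x of mirror_center in the frame of rest between -0.006 and 0.006 m and y of mirror_center in the frame of rest between -0.012 and 0.012 m and z of mirror_center in the frame of rest between 0.0515 and 0.0635 m and angle between the z axis of mirror and the z axis of rest, either way round below 0.15 rad and angle between mirror's own x axis and vertical above 1.75 rad), for 0.2 s.
At the end, for the whole second after the job is handed in: The mirror rests released on the ledge, glass to the bed: its middle within 6 mm of its place across the channel and along the slope, 12 mm sideways, leaning along the rests within 0.15 rad (either edge up), and the catch is locked over its top edge (below 0.15 rad) (all of step 3 and value of joint catch below 0.15 rad and linear speed of mirror below 0.02 m/s); the robot touches nothing.
It fails at once if the mirror is dropped (moves faster than 0.45 m/s while not held) (linear speed of mirror above 0.45 m/s and contact force between the fingers and mirror below 0.3 N).
It fails at once if a bystander is moved by more than 30 mm or tipped (distance of any of tiffin, jar, clock, tumbler, saucer, top, comb from where it was at the start of the episode above 0.03 m or angle between any of tiffin, jar, clock, tumbler, saucer, top, comb's own z axis and vertical above 0.5 rad).
It also fails if it takes over 72 s, if anything falls off the work surface, if the arm or the gripper's body presses on something with over 40 N, if the wrist force passes 120 N, or if a joint passes its speed limit or range.

ROBOT

A 7-joint arm with a two-finger parallel gripper is mounted at the origin on the work surface. World frame = base frame: x ahead of the robot, y to its left, z up, the work surface at z = 0. Lengths are in m, angles in degrees, forces in N, time in s.
With the tool pointing down it reaches from about 0.425 to 0.875 m from the base axis. Payload 4.7 kg.
Tool frame: the origin (TCP) lies at the very end of the fingers, on their centre line; the grasp point (between the pads) lies 19 mm behind it; z points along the fingers, y is the line along which they close (so a half turn about z gives the same grasp; the last joint's range is limited). The gripper opens to 87 mm and grips with 3 to 60 N. Pads are 19 mm wide; open, the fingers measure 117 mm over their backs; the gripper's body (75 mm by 190 mm) begins 51 mm behind the grasp point.
Start: joints at [-70.067, 18.392, -4.016, 83.108, 1.295, 78.541, -3.26], TCP at [0.213, 0.614, 0.223] pointing down, gripper open.
Joint ranges: [-163.93, 163.93], [-17.29, 119.83], [-79.2, 71.16], [3.27, 140.29], [-89.18, 269.18], [5.43, 117.66], [-154.24, 154.24]. Speed limits (degrees/s): [147.25, 147.25, 180, 180, 180, 180, 180].

INTERFACE

Orientations are given as [roll, pitch, yaw] about the fixed x, y, z axes, in that order (R = Rz(yaw) Ry(pitch) Rx(roll)).
In Python, from cell import get_obs, cams, ticket, finder gives the robot as it stands.
- The arm moves only by the shell command python3 -m creep 'ROWS' [FORCE]. ROWS is text: rows parted by semicolons, each of 5 numbers parted by spaces: the shift along the world's x, y, z in m, then the turn about the world's z in degrees, then the finger opening in m, from 0 to 0.087. A call has 1 to 8 rows; each row shifts and turns the commanded pose from where the row before left it; what a row does not reach is not made up. A row lasts 1/8 s, in which the tool goes at most 62.5 mm and 10.7 degrees, less where a joint would pass 70% of its speed; a pose out of reach is approached as far as the arm can. A call with a gripper value outside its range is refused whole. The fingers move at their own pace and stop on an object; FORCE is the grip in N (left out, the last holds). Time passes only in rows, so rows that do not move let the fingers close. It gives the time, the measured TCP pose, the force, the opening and the grip force at its end, in the units of the state.
- get_obs(): the state, without advancing time (a new reading comes with each control period).
- cams.read_camera(name): name is "side" or "top"; returns the picture (400x640x3 uint8, red, green, blue); there is no depth.
- cams.calibration(name): a dict with "fx", "fy", "cx", "cy" (pixels), "extrinsics" (4x4, takes a point from world to camera coordinates). Camera axes: x right, y down, z forward; pixel columns grow to the right and rows downward; lengths in m; the calibration is good to about 2 mm. A picture is of the moment at which its call begins. calibration takes no time and is no camera call.
- ticket.sign_off(): hands the job in; it is judged then, once.
Trained networks look in the newest picture that a camera, given by its name, has taken for a name from the list of things; names that differ only in an ending like _2 or _b are one class to them, and where a whole thing is asked for, a point or a joint stands for the part that bears it (a point fixed in the world has none). Each returns a list of dicts, best first, with "p" (0 to 1); they miss things now and then, are a little off and sometimes report something else, mostly with a low value. They report only what shows in the picture. A call takes as long as a camera call. They do not tell look-alikes from the thing itself.
- finder.masks_of(name, camera): "mask" (400x640 bool, what is visible of it) and "xy" ([column, row] in pixels, amid what is visible of it).
- finder.tip_of(name, camera): "xy" ([column, row] in pixels: a listed point, or the origin of a listed thing).
The state is a dict: "time_s": time; "qpos": joint angles; "joint_velocities": joint speeds; "effort": joint torques, N m; "tool_pos": TCP position; "tool_rot": TCP orientation; "force": force on the tool from outside, world axes, zero at the start; "wrist_torque": the same for the moment, N m; "grip_width": finger opening in m; "grasp_force": force on a finger pad.
Only numpy, scipy, OpenCV 4.12 (cv2) and the standard library are available. Lean on these libraries where they do the work, as an engineer would, in place of code of your own. Each camera call takes 0.05 s, during which the arm holds its last target. There are 200 camera calls.

## Working session

There is one attempt and no reset: what is moved stays moved. The work goes in short steps, Python scripts to look and compute and a shell command to move; the robot and the scene stay as the last step left them, time stands still between calls to the robot, and variables do not carry over. Pictures are saved under pics/ and viewed, at most 10 in all, crops included, and the job is handed in when it is done.

```bash
ls; mkdir -p pics
cat > h.py <<'E'
import numpy as np, cv2
from cell import get_obs, cams, ticket, finder
def snap(c,f,crop=None,k=1):
    im=cams.read_camera(c)
    if crop: a,b,w,h=crop; im=im[b:b+h,a:a+w]
    im=cv2.resize(im,None,fx=k,fy=k,interpolation=cv2.INTER_CUBIC)
    cv2.imwrite('pics/'+f,im[:,:,::-1])
def P(c):
    d=cams.calibration(c); K=np.array([[d['fx'],0,d['cx']],[0,d['fy'],d['cy']],[0,0,1]]); return K,np.array(d['extrinsics'])
def proj(c,X):
    K,E=P(c); X=np.atleast_2d(X); q=(K@(E[:3,:3]@X.T+E[:3,3:])).T; return q[:,:2]/q[:,2:]
def ray(c,uv):
    K,E=P(c); d=E[:3,:3].T@np.linalg.solve(K,[uv[0],uv[1],1]); return -E[:3,:3].T@E[:3,3], d/np.linalg.norm(d)
def at_z(c,uv,z):
    o,d=ray(c,uv); return o+d*(z-o[2])/d[2]
def tri(uv1,uv2):
    a,d=ray('side',uv1); b,e=ray('top',uv2)
    s=np.linalg.lstsq(np.c_[d,-e],b-a,rcond=None)[0]; p,q=a+d*s[0],b+e*s[1]; return (p+q)/2,np.linalg.norm(p-q)
E
python3 - <<'E'
from h import *
np.set_printoptions(precision=3,suppress=True)
snap('side','s0.png'); snap('top','t0.png')
o=get_obs(); print(o['time_s'],o['tool_pos'],o['tool_rot'],o['grip_width'])
for c in('side','top'):
    print(c,ray(c,(320,200)))
    for n in('stand','rest','mirror','mirror_center','catch_grip'):
        print(n,[(np.round(r['xy'],1).tolist(),round(r['p'],2)) for r in finder.tip_of(n,c)])
E
```

```text
pics
0.1 [0.213 0.614 0.222] [-179.902    0.005  160.877] 0.08686777972644219
side (array([-0.271, -0.939,  0.995]), array([ 0.569,  0.607, -0.554]))
stand [([394.6, 252.6], 0.84), ([304.2, 229.0], 0.74)]
rest [([396.4, 248.5], 0.72), ([301.9, 216.8], 0.25)]
mirror [([300.9, 216.4], 0.95)]
mirror_center [([305.2, 211.4], 0.73)]
catch_grip [([381.2, 220.1], 0.63), ([280.9, 199.1], 0.44)]
top (array([0.505, 0.001, 1.192]), array([ 0.101, -0.01 , -0.995]))
stand [([296.6, 207.9], 0.78), ([388.4, 165.3], 0.74)]
rest [([388.2, 171.3], 0.76), ([294.6, 208.2], 0.57)]
mirror [([291.0, 211.0], 0.78)]
mirror_center [([297.3, 211.7], 0.77), ([232.1, 210.4], 0.44)]
catch_grip [([299.2, 237.1], 0.64), ([402.2, 190.9], 0.55)]
```

View pics/s0.png

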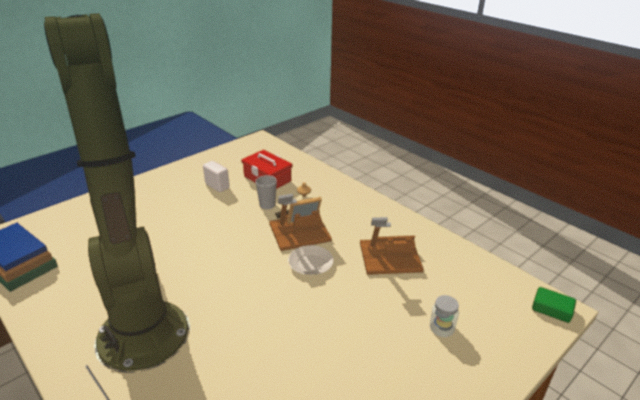

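View pics/t0.png

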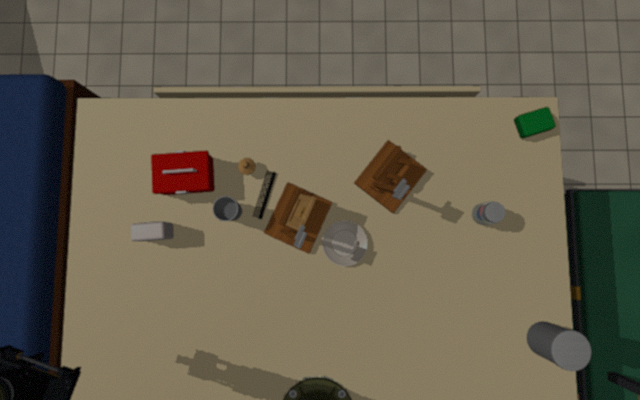

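Run:
```python
from h import *
a=cams.read_camera('top')[165:265,235:365]; b=cams.read_camera('side')[170:260,250:350]
cv2.imwrite('pics/c1.png',cv2.resize(a,(780,600),interpolation=cv2.INTER_CUBIC)[:,:,::-1])
cv2.imwrite('pics/c2.png',cv2.resize(b,(660,594),interpolation=cv2.INTER_CUBIC)[:,:,::-1])
```

```text
(no output)
```

View pics/c1.png

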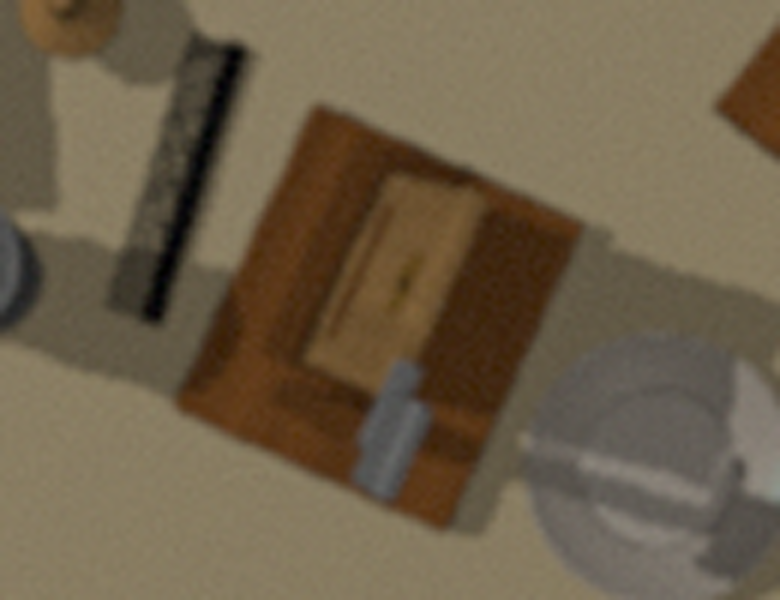

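View pics/c2.png

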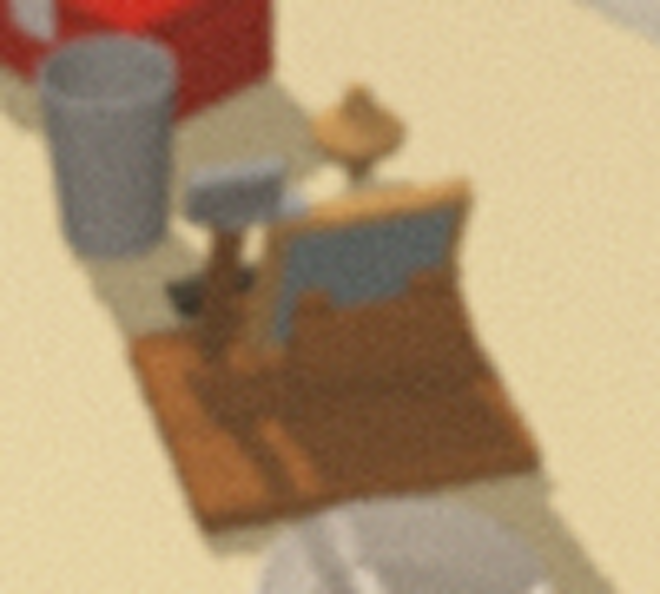

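Both crops show the stand carrying the mirror: top (299,216), side (300,222). The other candidate is the empty stand at top (391,176), side (391,250). The first is nearer the base (top view about (318,400)) and is the only one with a mirror, so it is the one meant. Its foot corners are clear enough to fit its pose.

```bash
cat >> h.py <<'E'
from scipy.spatial.transform import Rotation as R
def frames(p):
    Rs=R.from_euler('z',p[2]).as_matrix(); o=np.array([p[0],p[1],0])
    c,s=np.cos(np.radians(24)),np.sin(np.radians(24))
    Rr=Rs@np.array([[c,0,-s],[0,1,0],[s,0,c]])   # x left+24 up, z leaning right
    return o,Rs,o+[0,0,.036],Rr
E
python3 - <<'E'
from h import *
from scipy.optimize import least_squares
np.set_printoptions(precision=4,suppress=True)
L=[[.055,-.067,.016],[-.095,-.067,.016],[-.095,.103,.016],[.055,.103,.016]]
t=np.array([[322,103],[582,226],[447,528],[180,405]])/6+[235,165]
s=np.array([[540,465],[205,520],[133,345]])/6.6+[250,170]
L=np.array(L)
def f(p):
    o,Rs,_,_=frames(p); W=o+L@Rs.T
    return np.r_[(proj('top',W)-t).ravel(),(proj('side',W[[1,2,3]])-s).ravel()]
r=least_squares(f,[.6,.05,1.1]); p=r.x
print(p,np.degrees(p[2]),r.fun)
np.save('p.npy',p)
o,Rs,ro,Rr=frames(p)
print('rest axes',Rr)
for n,l in dict(mtop=[0,0,.115],mc=[0,0,.0575],grip=[0,.072,.149],gtop=[0,.072,.161],rest=[0,0,0]).items():
    W=ro+Rr@np.array(l); print(n,W,proj('top',W),proj('side',W))
for l in([0,.072+.022,.161],[0,.072-.022,.161],[0,-.05,.115],[.006,-.05,.115],[-.006,.05,.115]):
    W=ro+Rr@np.array(l); a=(proj('top',W)-[235,165])*6; b=(proj('side',W)-[250,170])*6.6; print(l,W,a,b)
for n in('tumbler','saucer','comb','top','clock','tiffin'):
    for c in('top',): print(n,[at_z(c,q['xy'],0)[:2] for q in finder.tip_of(n,c)[:2]])
E
```

```text
[0.5966 0.0617 1.1359] 65.08271576947932 [ 0.0385 -0.5245  2.0901 -0.199   0.6633  1.5301 -0.6702  0.6185  0.9735
 -2.3008 -0.5948 -0.7112 -0.7073 -1.7009]
rest axes [[ 0.3849 -0.9069 -0.1714]
 [ 0.8285  0.4213 -0.3689]
 [ 0.4067  0.      0.9135]]
mtop [0.5769 0.0193 0.1411] [[309.3128 213.161 ]] [[308.0583 200.5168]]
mc [0.5867 0.0405 0.0885] [[302.0568 210.9445]] [[305.9557 210.4129]]
grip [0.5058 0.0371 0.1721] [[302.1911 239.9858]] [[286.1377 198.1692]]
gtop [0.5037 0.0326 0.1831] [[303.781  240.7931]] [[286.46   195.9422]]
rest [0.5966 0.0617 0.036 ] [[295.4685 208.932 ]] [[303.976  219.7307]]
[0, 0.094, 0.161] [0.4837 0.0419 0.1831] [[390.7066 502.2562]] [[192.7113 179.0002]]
[0, 0.049999999999999996, 0.161] [0.5236 0.0234 0.1831] [[434.579  407.4488]] [[288.192  163.4969]]
[0, -0.05, 0.115] [ 0.6222 -0.0018  0.1411] [[493.0595 187.4061]] [[485.5948 184.3349]]
[0.006, -0.05, 0.115] [0.6245 0.0032 0.1435] [[481.8958 181.6661]] [[482.0457 173.8206]]
[-0.006, 0.05, 0.115] [0.5292 0.0354 0.1386] [[409.6973 396.7436]] [[282.2481 229.5807]]
tumbler [array([0.589 , 0.2481])]
saucer [array([ 0.5021, -0.0755]), array([0.5908, 0.2457])]
comb [array([0.6635, 0.1593])]
top [array([0.7269, 0.2084])]
clock [array([0.5278, 0.4662]), array([0.5905, 0.0777])]
tiffin [array([0.7088, 0.3998])]
```

```bash
cat >> h.py <<'E'
def box(x,y,z): return np.array([[i,j,k] for i in x for j in y for k in z])
EDG=[(0,1),(2,3),(4,5),(6,7),(0,2),(1,3),(4,6),(5,7),(0,4),(1,5),(2,6),(3,7)]
def overlay(f,p,crops,k,catch=0,mir=True):
    o,Rs,ro,Rr=frames(p); out=[]
    cr=R.from_euler('z',catch).as_matrix()
    ax=np.array([0,.072,0])
    B=[(o+box((-.095,.055),(-.067,.103),(0,.016))@Rs.T,(255,255,0))]
    if mir: B.append((ro+box((-.006,.006),(-.05,.05),(0,.115))@Rr.T,(0,255,0)))
    B.append((ro+(ax+box((-.005,.005),(-.022,.022),(.127,.161))@cr.T)@Rr.T,(255,0,255)))
    B.append((ro+(ax+box((-.006,.006),(-.036,.0),(.119,.127))@cr.T)@Rr.T,(0,255,255)))
    for c,(a,b,w,h) in crops.items():
        im=cams.read_camera(c)[b:b+h,a:a+w]; im=cv2.resize(im,None,fx=k,fy=k,interpolation=cv2.INTER_CUBIC)
        for W,col in B:
            q=np.round(((proj(c,W)+.5-[a,b])*k)).astype(int)
            for i,j in EDG: cv2.line(im,tuple(map(int,q[i])),tuple(map(int,q[j])),col,1,cv2.LINE_AA)
        out.append(im)
    cv2.imwrite('pics/'+f,np.hstack(out)[:,:,::-1])
E
python3 - <<'E'
from h import *
overlay('o1.png',np.load('p.npy'),{'top':(263,177,68,80),'side':(268,180,66,80)},6)
E
```

```text
(no output)
```

View pics/o1.png

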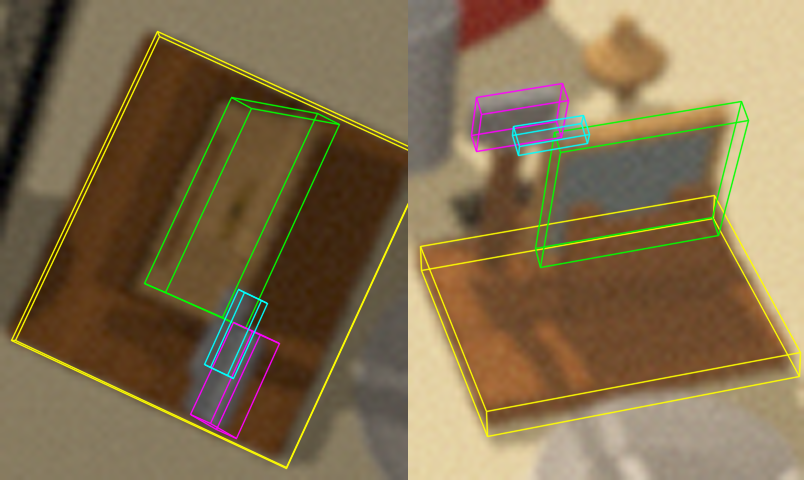

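Run:
```python
from h import *
from scipy.optimize import least_squares
np.set_printoptions(precision=4,suppress=True)
Lt=np.array([[.055,-.067,.016],[-.095,-.067,.016],[-.095,.103,.016],[.055,.103,.016]])
t=np.array([[322,103],[582,226],[447,528],[180,405]])/6+[234.5,164.5]
Ls=np.array([[-.095,-.067,.004],[-.095,.103,.004],[.055,.103,.016]])
s=np.array([[540,465],[205,520],[133,345]])/6.6+[249.5,169.5]
# fin: side top corners / bottom-left, from overlay coords; top view fin top-face ends
def f(p):
    o,Rs,ro,Rr=frames(p)
    return np.r_[(proj('top',o+Lt@Rs.T)-t).ravel(),(proj('side',o+Ls@Rs.T)-s).ravel()]
r=least_squares(f,[.6,.05,1.1],loss='soft_l1'); p=r.x
print(p,np.degrees(p[2]),f(p)); np.save('p.npy',p)
o,Rs,ro,Rr=frames(p)
for n,l in dict(mtop=[0,0,.115],grip=[0,.072,.149],gtop=[0,.072,.161]).items():
    W=ro+Rr@np.array(l); print(n,W,proj('top',W),proj('side',W))
ms={c:finder.tip_of('catch_grip',c)[0]['xy'] for c in('side','top')}
print(ms,[ [q['xy'] for q in finder.tip_of('catch_grip',c)] for c in ms])
```

```text
[0.599  0.0651 1.1351] 65.03610871757441 [-0.5699 -0.8106  1.4481 -0.4575 -0.0311  1.2306 -1.3296  0.2911  1.151
  0.3918 -0.0988  1.9524 -0.267  -1.9511]
mtop [0.5792 0.0227 0.1411] [[308.0253 212.2858]] [[307.8882 199.771 ]]
grip [0.5081 0.0406 0.1721] [[300.8347 239.0654]] [[286.0036 197.3955]]
gtop [0.5061 0.0361 0.1831] [[302.4085 239.8638]] [[286.323  195.1688]]
{'side': [379.1, 219.7], 'top': [291.7, 210.4]} [[[379.1, 219.7], [283.7, 198.3]], [[291.7, 210.4], [296.1, 237.3], [160.2, 231.7]]]
```

```bash
python3 -m creep '.0123 -.0238 .002 -7.75 .06;.0123 -.0238 .002 -7.75 .06;.0123 -.0238 .002 -7.75 .06;.0123 -.0238 0 -7.75 .06;.0123 -.0238 0 -7.75 .06;.0123 -.0238 0 -7.75 .06;.0123 -.0238 0 -7.75 .06;.0123 -.0238 0 -7.75 .06' 10
python3 -m creep '.0123 -.0238 0 -7.75 .06;.0123 -.0238 0 -7.75 .06;.0123 -.0238 0 -7.75 .06;.0123 -.0238 0 -7.75 .06;.0123 -.0238 0 -7.75 .06;.0123 -.0238 0 -7.75 .06;.0123 -.0238 0 -7.75 .06;.0123 -.0238 0 -7.75 .06'
python3 -m creep '.0123 -.0238 0 -7.75 .06;.0123 -.0238 0 -7.75 .06;.0123 -.0238 0 -7.75 .06;.0123 -.0238 0 -7.75 .06;.0123 -.0238 0 -7.75 .06;.0123 -.0238 0 -7.75 .06;.0123 -.0238 0 -7.75 .06;.0123 -.0238 0 -7.75 .06'
python3 -c "
from cell import get_obs; print(get_obs()['qpos'])"
```

```text
time_s: 2.3
tool_pos: [0.3118, 0.423, 0.2288]
tool_rot: [180.0, -0.0, 98.6]
force: [-0.1, -0.3, 0.4]
grip_width: 0.0601
grasp_force: 0.0
time_s: 3.3
tool_pos: [0.4102, 0.2326, 0.2288]
tool_rot: [-180.0, -0.0, 36.6]
force: [0.2, -0.6, 0.6]
grip_width: 0.0602
grasp_force: 0.0
time_s: 4.3
tool_pos: [0.5086, 0.0422, 0.2288]
tool_rot: [-180.0, -0.0, -25.4]
force: [-0.5, 0.3, 1.1]
grip_width: 0.0602
grasp_force: 0.0
[ -37.78764534    0.39975433   30.45584834  103.16079331   -0.22368092
   76.47102614 -122.65455694]
```

Run:
```python
from h import *
np.set_printoptions(precision=4,suppress=True)
p=np.load('p.npy'); overlay('o2.png',p,{'top':(263,177,68,80),'side':(260,165,66,80)},6)
o=get_obs(); T=np.array(o['tool_pos']); a=np.radians(o['tool_rot'][2]-90); d=np.array([np.cos(a),np.sin(a),0])
for s in(-1,1):
  q=(proj('side',T+s*.030*d)+.5-[260,165])*6+[408,0]; print('pad tip inner px in pic',q)
for c in('top','side'):
  for n in('catch_grip','mirror','mirror_center','rest'): print(c,n,[(np.round(q['xy'],1),round(q['p'],2)) for q in finder.tip_of(n,c)])
```

```text
pad tip inner px in pic [[552.4617  69.2562]]
pad tip inner px in pic [[582.3421 131.4345]]
top catch_grip [(array([399.5, 189.7]), 0.67)]
top mirror [(array([291.1, 212.1]), 0.65), (array([299. , 215.5]), 0.64)]
top mirror_center [(array([301.5, 213.1]), 0.69), (array([291.9, 211.8]), 0.44), (array([293. , 207.8]), 0.33)]
top rest [(array([387.4, 167.3]), 0.74), (array([296.8, 210.1]), 0.55)]
side catch_grip [(array([284.7, 197.9]), 0.7), (array([381.4, 217.2]), 0.64)]
side mirror [(array([301.1, 217.8]), 0.96)]
side mirror_center [(array([303.7, 210.5]), 0.89), (array([440.7, 326. ]), 0.2)]
side rest [(array([298.9, 215.8]), 0.78), (array([392. , 243.8]), 0.63)]
```

View pics/o2.png

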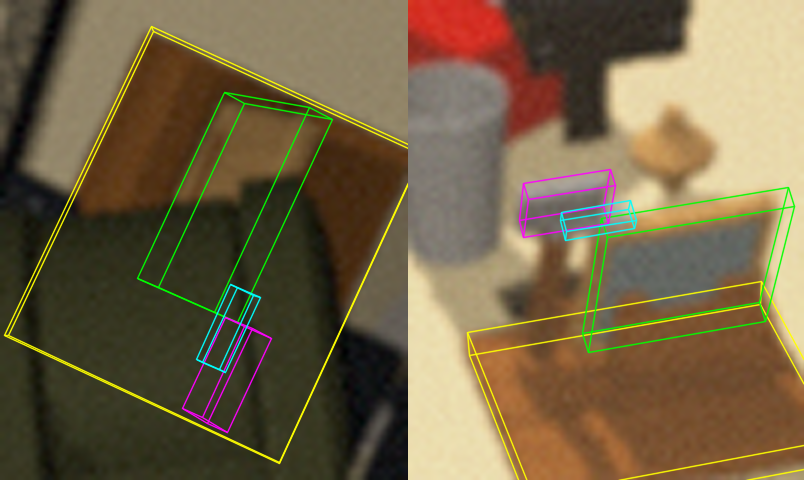

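```bash
python3 -m creep '0 0 -.012 0 .06;0 0 -.012 0 .06;0 0 -.012 0 .06;0 0 -.012 0 .06;0 0 -.012 0 .06;0 0 -.01 0 .06;0 0 0 0 .04;0 0 0 0 .03' 5
python3 -m creep '0 0 0 0 .026;0 0 0 0 .022;0 0 0 0 .022'
python3 -m creep '0 0 0 0 .018;0 0 0 0 .018;0 0 0 0 .018'
```

```text
time_s: 5.8
tool_pos: [0.5085, 0.043, 0.1589]
tool_rot: [-180.0, -0.0, -25.1]
force: [-0.2, -0.1, -0.0]
grip_width: 0.0469
grasp_force: 0.0
time_s: 6.18
tool_pos: [0.5083, 0.043, 0.1588]
tool_rot: [-180.0, -0.0, -25.1]
force: [-0.1, -0.7, -0.0]
grip_width: 0.0235
grasp_force: 0.0
time_s: 6.55
tool_pos: [0.5082, 0.0428, 0.1587]
tool_rot: [180.0, 0.0, -25.1]
force: [-0.8, -0.4, 1.2]
grip_width: 0.0199
grasp_force: 4.5
```

```bash
python3 -m creep '0 0 0 7 .01;0 0 0 7 .01;0 0 0 7 .01;0 0 0 7 .01' 8
python3 -m creep '0 0 0 7 .01;0 0 0 7 .01;0 0 0 7 .01;0 0 0 0 .01' 8
```

```text
time_s: 7.05
tool_pos: [0.5081, 0.0427, 0.1589]
tool_rot: [-180.0, 0.0, 3.1]
force: [-1.4, -1.7, 2.5]
grip_width: 0.0191
grasp_force: 7.9
time_s: 7.55
tool_pos: [0.5083, 0.0428, 0.1589]
tool_rot: [180.0, -0.0, 23.8]
force: [-0.6, -1.3, 2.6]
grip_width: 0.0162
grasp_force: 7.8
```

```bash
python3 -m creep '0 0 0 7 .01;0 0 0 7 .01;0 0 0 7 .01;0 0 0 7 .01' 8
python3 -m creep '0 0 0 6 .01;0 0 0 4 .01;0 0 0 0 .01' 8
python3 -c "
from h import *
print(get_obs()['wrist_torque'])
p=np.load('p.npy'); overlay('o3.png',p,{'top':(263,177,68,80),'side':(260,165,66,80)},6,1.45)"
```

```text
time_s: 8.05
tool_pos: [0.5083, 0.0431, 0.1585]
tool_rot: [180.0, -0.0, 52.0]
force: [0.4, 0.5, 0.5]
grip_width: 0.012
grasp_force: 7.6
time_s: 8.43
tool_pos: [0.5083, 0.0431, 0.1584]
tool_rot: [180.0, -0.0, 61.7]
force: [0.5, 0.2, -0.2]
grip_width: 0.011
grasp_force: 8.1
[ 0.12106164  0.05568543 -0.154409  ]
```

View pics/o3.png

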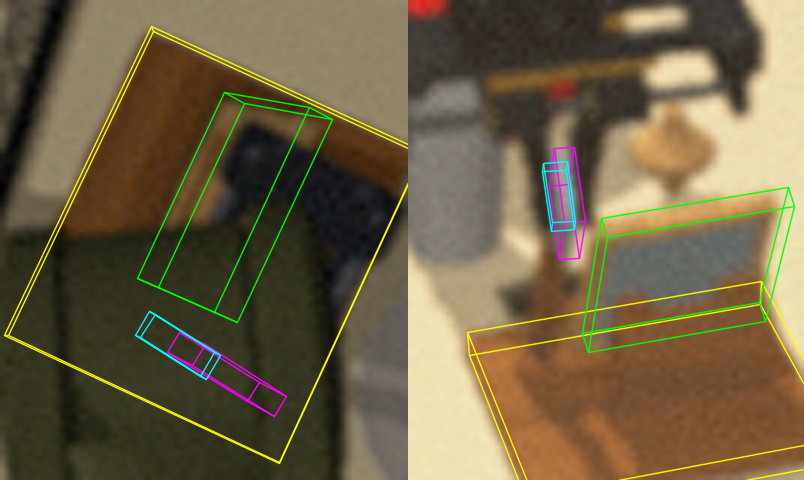

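```bash
python3 -m creep '0 0 0 0 .05;0 0 0 0 .05;0 0 .01 0 .05;0 0 .015 0 .05;0 0 .02 0 .05;0 0 .02 0 .05;0 0 .015 0 .05' 8
python3 -m creep '.0089 -.0013 0 -10 .05;.0089 -.0013 0 -10 .05;.0089 -.0013 0 -10 .05;.0089 -.0014 0 -10 .05;.0089 -.0014 0 -10 .05;.0089 -.0014 0 -10 .05;.0089 -.0014 0 -10 .05;.0088 -.0014 0 -10 .05'
python3 -m creep '0 0 0 -6.7 .05;0 0 0 0 .05;0 0 -.015 0 .05;0 0 -.015 0 .05'
python3 -c "
from h import *
p=np.load('p.npy'); overlay('o4.png',p,{'top':(263,177,66,95),'side':(265,165,66,95)},6,1.45,False)
print(finder.tip_of('mirror_center','side')[0],finder.tip_of('catch_grip','side')[:2])"
```

```text
time_s: 9.4
tool_pos: [0.5088, 0.043, 0.2406]
tool_rot: [179.9, -0.1, 61.9]
force: [-0.0, 0.9, 0.2]
grip_width: 0.0497
grasp_force: 0.0
time_s: 10.4
tool_pos: [0.5797, 0.0321, 0.2392]
tool_rot: [-180.0, -0.0, -18.4]
force: [-0.6, 0.4, -0.2]
grip_width: 0.0499
grasp_force: 0.0
time_s: 10.9
tool_pos: [0.5789, 0.0321, 0.2074]
tool_rot: [180.0, 0.0, -24.8]
force: [0.5, -0.1, -0.6]
grip_width: 0.0499
grasp_force: 0.0
{'xy': [304.3, 209.0], 'p': 0.72} [{'xy': [284.0, 197.9], 'p': 0.39}]
```

View pics/o4.png

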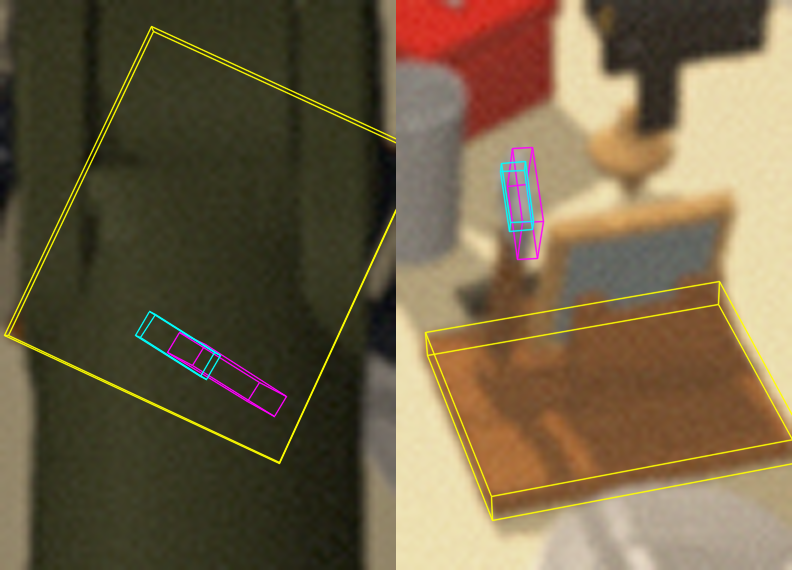

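Run:
```python
from h import *
p=np.load('p.npy'); p[:2]=[.599,.0672]; np.save('p.npy',p)
o,Rs,ro,Rr=frames(p)
ys=np.linspace(-.07,.07,281)
for u in([735,197],[549,222],[733,208],[552,235]):
    uv=np.array([(u[0]-396)/6-.5+265,u[1]/6-.5+165])
    for x in(-.006,.006):
        W=ro+np.c_[ys*0+x,ys,ys*0+.115]@Rr.T; e=np.linalg.norm(proj('side',W)-uv,axis=1); print(u,x,ys[e.argmin()].round(4),e.min().round(2))
```

```text
[735, 197] -0.006 -0.043 1.57
[735, 197] 0.006 -0.0445 1.75
[549, 222] -0.006 0.0555 2.55
[549, 222] 0.006 0.0545 0.82
[733, 208] -0.006 -0.041 0.19
[733, 208] 0.006 -0.0425 3.5
[552, 235] -0.006 0.055 0.33
[552, 235] 0.006 0.054 3.04
```

```bash
python3 -m creep '-.0025 .001 0 0 .05;0 0 -.016 0 .05;0 0 -.016 0 .05;0 0 -.016 0 .05;0 0 -.016 0 .05;0 0 -.016 0 .05;0 0 -.014 0 .05;0 0 0 0 .036' 5
python3 -m creep '0 0 0 0 .036;.0025 .0054 0 0 .036;.0025 .0054 0 0 .036;.0025 .0054 0 0 .036;.0025 .0054 0 0 .036;.0025 .0054 0 0 .036'
```

```text
time_s: 12.1
tool_pos: [0.5759, 0.0329, 0.1131]
tool_rot: [179.9, 0.1, -24.8]
force: [-0.2, 0.5, -1.0]
grip_width: 0.0457
grasp_force: 0.0
time_s: 12.85
tool_pos: [0.5895, 0.0605, 0.1146]
tool_rot: [180.0, 0.0, -24.8]
force: [-0.3, -0.4, -0.0]
grip_width: 0.0362
grasp_force: 0.1
```

```bash
python3 -m creep '.0023 .005 0 0 .034;.0023 .005 0 0 .03;0 0 0 0 .024;0 0 0 0 .02;0 0 0 0 .016;0 0 0 0 .012;0 0 0 0 .008' 6
python3 -m creep '0 0 0 0 .005;0 0 0 0 .005'
python3 -c "
from h import *
p=np.load('p.npy'); overlay('o5.png',p,{'side':(255,155,95,95)},6,1.45,False)"
```

```text
time_s: 13.72
tool_pos: [0.5937, 0.0694, 0.1146]
tool_rot: [179.9, 0.0, -24.8]
force: [-0.6, -2.0, 0.3]
grip_width: 0.0121
grasp_force: 6.0
time_s: 13.98
tool_pos: [0.5938, 0.0695, 0.1146]
tool_rot: [180.0, 0.0, -24.8]
force: [-1.1, -2.2, 1.2]
grip_width: 0.0123
grasp_force: 6.0
```

View pics/o5.png

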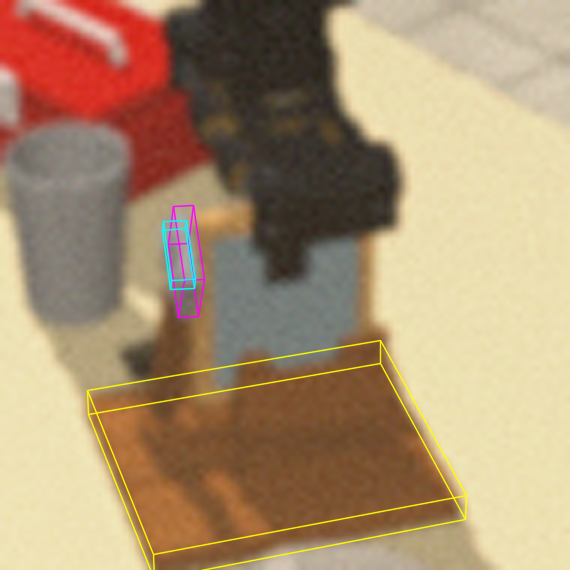

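```bash
python3 -m creep '0 0 0 0 .005;0 0 .004 0 .005;0 0 .008 0 .005;0 0 .014 0 .005;0 0 .018 0 .005;0 0 .018 0 .005;0 0 .018 0 .005;0 0 .016 0 .005' 15
python3 -m creep '0 0 .004 0 .005;0 0 0 -0 .005;0 0 0 5 .005;0 0 0 9 .005;0 0 0 9 .005;0 0 0 9 .005;0 0 0 9 .005;0 0 0 9 .005'
python3 -m creep '0 0 0 10 .005;0 0 0 10 .005;0 0 0 10 .005;0 0 0 10 .005;0 0 0 10 .005;0 0 0 10 .005;0 0 0 10 .005;0 0 0 10 .005'
python3 -m creep '0 0 0 10 .005;0 0 0 10 .005;0 0 0 10 .005;0 0 0 10 .005;0 0 0 8 .005;0 0 0 2 .005;0 0 0 0 .005;0 0 0 0 .005'
```

```text
time_s: 15.02
tool_pos: [0.5941, 0.0701, 0.2122]
tool_rot: [-180.0, -0.0, -24.8]
force: [0.1, -0.4, -2.1]
grip_width: 0.0114
grasp_force: 15.0
time_s: 16.02
tool_pos: [0.5933, 0.07, 0.2134]
tool_rot: [-180.0, 0.1, 25.5]
force: [-0.6, -0.7, -1.5]
grip_width: 0.0114
grasp_force: 15.0
time_s: 17.02
tool_pos: [0.5933, 0.07, 0.2133]
tool_rot: [-179.9, -0.0, 105.5]
force: [-0.2, 0.5, -0.5]
grip_width: 0.0115
grasp_force: 15.0
time_s: 18.02
tool_pos: [0.5938, 0.07, 0.2143]
tool_rot: [-180.0, -0.0, 155.1]
force: [0.5, -0.8, -1.5]
grip_width: 0.0117
grasp_force: 15.0
```

```bash
python3 -m creep '.005 -.0034 0 0 .005;0 0 -.015 0 .005;0 0 -.02 0 .005;0 0 -.02 0 .005;0 0 -.015 0 .005;0 0 -.01 0 .005;0 0 0 0 .005'
python3 -m creep '0 0 -.004 0 .005;0 0 -.004 0 .005;0 0 -.002 0 .005;0 0 -.002 0 .005;0 0 0 0 .005'
```

```text
time_s: 18.9
tool_pos: [0.5984, 0.0666, 0.1337]
tool_rot: [-180.0, -0.1, 155.2]
force: [-0.1, 0.1, -1.7]
grip_width: 0.0118
grasp_force: 15.0
time_s: 19.52
tool_pos: [0.5988, 0.0666, 0.1225]
tool_rot: [-180.0, -0.0, 155.2]
force: [1.0, -0.4, -0.5]
grip_width: 0.012
grasp_force: 15.0
```

```bash
python3 -m creep '0 0 -.002 0 .005;0 0 -.002 0 .005;0 0 0 0 .005'
python3 -m creep '0 0 -.0015 0 .005;0 0 -.0015 0 .005;0 0 0 0 .005'
```

```text
time_s: 19.9
tool_pos: [0.5987, 0.0666, 0.1183]
tool_rot: [-180.0, -0.0, 155.2]
force: [-0.4, -0.7, -1.8]
grip_width: 0.0119
grasp_force: 15.0
time_s: 20.27
tool_pos: [0.5988, 0.0667, 0.1154]
tool_rot: [-180.0, -0.0, 155.2]
force: [0.5, -0.2, -1.2]
grip_width: 0.0118
grasp_force: 15.0
```

```bash
python3 -m creep '0 0 -.001 0 .005;0 0 -.001 0 .005;0 0 0 0 .005'
python3 -m creep '0 0 -.001 0 .005;0 0 -.001 0 .005;0 0 0 0 .005'
```

```text
time_s: 20.65
tool_pos: [0.5992, 0.0667, 0.1146]
tool_rot: [180.0, 0.0, 155.2]
force: [-1.9, 0.3, 5.9]
grip_width: 0.0116
grasp_force: 15.0
time_s: 21.02
tool_pos: [0.5996, 0.0666, 0.1145]
tool_rot: [179.9, 0.1, 155.2]
force: [-4.5, -1.4, 12.7]
grip_width: 0.0119
grasp_force: 15.0
```

```bash
python3 -m creep '0 0 .001 0 .005;-.0008 -.0018 0 0 .016;-.0009 -.0018 0 0 .02;-.0008 -.0018 0 0 .024;-.0009 -.0018 0 0 .028;-.0008 -.0018 0 0 .032;-.0009 -.0018 0 0 .036;0 0 0 0 .036' 5
python3 -m creep '-.0017 -.0036 0 0 .036;-.0017 -.0036 0 0 .036;-.0017 -.0036 0 0 .036;-.0017 -.0036 0 0 .036;-.0017 -.0036 0 0 .036;-.0017 -.0036 0 0 .036;-.0017 -.0036 0 0 .036;0 0 0 0 .036'
```

```text
time_s: 22.02
tool_pos: [0.5937, 0.0556, 0.1126]
tool_rot: [-180.0, 0.0, 155.2]
force: [-0.8, -1.0, -0.6]
grip_width: 0.0356
grasp_force: 0.1
time_s: 23.02
tool_pos: [0.5818, 0.0302, 0.1126]
tool_rot: [180.0, 0.0, 155.1]
force: [0.0, 0.5, 0.1]
grip_width: 0.036
grasp_force: 0.0
```

```bash
python3 -m creep '0 0 0 0 .046;0 0 0 0 .046;0 0 .01 0 .046;0 0 .016 0 .046;0 0 .02 0 .046;0 0 .025 0 .046;0 0 .03 0 .046;0 0 .03 0 .046'
python3 - <<'E'
from h import *
from scipy.optimize import least_squares
p=np.load('p.npy'); o,Rs,ro,Rr=frames(p)
im=cams.read_camera('side'); m=finder.masks_of('mirror','side')[0]; mk=m['mask']; print(m['p'],mk.sum())
ys,xs=np.where(mk); print(xs.min(),xs.max(),ys.min(),ys.max())
for y in(-.006,0,.006):
    W=ro+box((-.006,.006),(y-.05,y+.05),(0,.115))@Rr.T; q=proj('side',W); print(y,q[:,0].min(),q[:,0].max(),q[:,1].min(),q[:,1].max())
print(finder.tip_of('mirror_center','side')[:1],finder.tip_of('mirror_center','top')[:1],finder.tip_of('mirror','side')[:1],proj('side',ro+Rr@[0,0,.0575]),proj('top',ro+Rr@[0,0,.0575]))
overlay('o6.png',p,{'side':(260,165,66,85),'top':(263,177,66,85)},6,1.45)
E
```

```text
time_s: 24.02
tool_pos: [0.5821, 0.0306, 0.246]
tool_rot: [179.9, 0.1, 155.2]
force: [-0.1, -0.3, -0.1]
grip_width: 0.0465
grasp_force: 0.0
0.64 474
289 322 197 222
-0.006 289.91562749864613 325.30281057321076 195.03137837966537 222.56107335611813
0 288.12403138639786 323.45970860053944 195.33401221953883 222.87829371563097
0.006 286.3290025534154 321.6129035250351 195.63725178737664 223.196124096163
[{'xy': [306.9, 209.6], 'p': 0.58}] [{'xy': [346.2, 241.2], 'p': 0.44}] [{'xy': [301.7, 218.2], 'p': 0.74}] [[305.37297097 209.38136222]] [[300.08898493 210.09435641]]
```

View pics/o6.png

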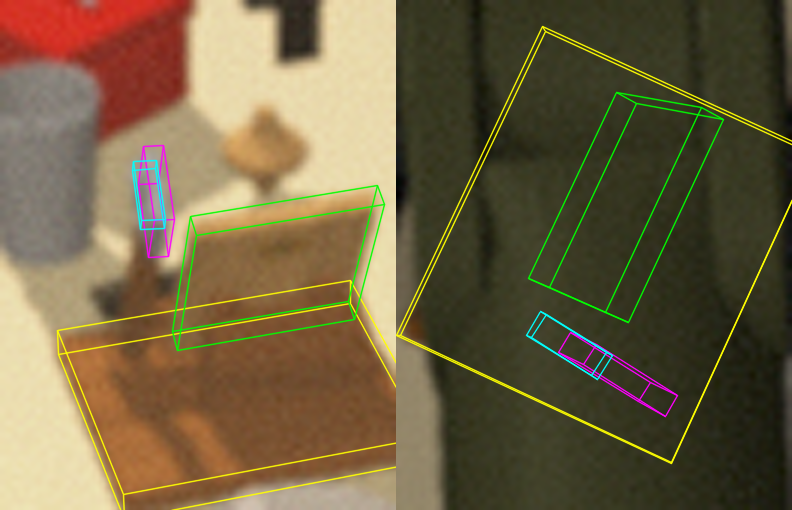

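```bash
python3 -m creep '-.0074 .00125 0 -9.5 .05;-.0074 .00125 0 -9.5 .05;-.0074 .00125 0 -9.5 .05;-.0074 .00125 0 -9.5 .05;-.0074 .00125 0 -9.5 .05;-.0074 .00125 0 -9.5 .05;-.0074 .00125 0 -9.5 .05;-.0074 .00125 0 -9.5 .05'
python3 -m creep '-.0074 .00125 0 -9.5 .05;-.0072 .00125 0 -9.5 .05;0 0 -.01 0 .05;0 0 -.02 0 .05;0 0 -.02 0 .05;0 0 -.02 0 .05;0 0 -.017 0 .05;0 0 0 0 .05'
python3 -m creep '0 0 0 0 .03;0 0 0 0 .02;0 0 0 0 .016;0 0 0 0 .012;0 0 0 0 .01;0 0 0 0 .01' 8
```

```text
time_s: 25.38
tool_pos: [0.5218, 0.0406, 0.2425]
tool_rot: [-179.9, 0.1, 78.9]
force: [0.2, 0.9, -0.4]
grip_width: 0.0498
grasp_force: 0.0
time_s: 26.38
tool_pos: [0.5069, 0.0428, 0.1546]
tool_rot: [-179.9, 0.2, 60.2]
force: [-0.3, 0.6, 0.2]
grip_width: 0.05
grasp_force: 0.0
time_s: 27.12
tool_pos: [0.5081, 0.0431, 0.1566]
tool_rot: [180.0, -0.0, 60.2]
force: [0.3, 0.3, 1.0]
grip_width: 0.0106
grasp_force: 6.4
```

```bash
python3 -m creep '0 0 0 -7 .01;0 0 0 -7 .01;0 0 0 -7 .01;0 0 0 -7 .01' 5
python3 -m creep '0 0 0 -7 .01;0 0 0 -7 .01;0 0 0 -7 .012;0 0 0 0 .012' 5
```

```text
time_s: 27.62
tool_pos: [0.508, 0.0432, 0.1567]
tool_rot: [-180.0, 0.0, 32.0]
force: [0.2, 0.1, 1.2]
grip_width: 0.0146
grasp_force: 5.7
time_s: 28.12
tool_pos: [0.5079, 0.0432, 0.1567]
tool_rot: [-180.0, 0.0, 11.3]
force: [-2.0, -0.2, 1.4]
grip_width: 0.0182
grasp_force: 5.6
```

```bash
python3 -m creep '0 0 0 -7 .012;0 0 0 -7 .012;0 0 0 -7 .012;0 0 0 -7 .012' 5
python3 -m creep '0 0 0 -7 .012;0 0 0 -5 .012;0 0 0 0 .012' 5
python3 -c "
from cell import get_obs; o=get_obs(); print(o['wrist_torque'])"
```

```text
time_s: 28.62
tool_pos: [0.5081, 0.0434, 0.1567]
tool_rot: [-180.0, 0.0, -16.9]
force: [-1.2, -0.9, 1.3]
grip_width: 0.0202
grasp_force: 5.4
time_s: 29.0
tool_pos: [0.5084, 0.0433, 0.1568]
tool_rot: [-180.0, -0.0, -28.6]
force: [-1.0, -0.9, 1.1]
grip_width: 0.0211
grasp_force: 5.4
[0.16818958 0.15793295 0.12009048]
```

```bash
python3 -m creep '0 0 0 -4 .012;0 0 0 -5 .012;0 0 0 -4 .012;0 0 0 0 .012' 6
python3 -c "
from cell import get_obs; o=get_obs(); print(o['wrist_torque'])"
python3 -m creep '0 0 0 5 .03;0 0 0 5 .05;0 0 0 5 .05;0 0 .01 0 .05;0 0 .02 0 .05;0 0 .02 0 .05;0 0 .03 0 .05;0 0 .03 0 .05'
python3 -m creep '-.0 .03 .02 0 .05;0 .05 .01 0 .05;0 .05 0 0 .05;0 .05 0 0 .05;0 .05 0 0 .05;0 .05 0 0 .05;0 0 0 0 .05'
python3 - <<'E'
from h import *
p=np.load('p.npy'); o,Rs,ro,Rr=frames(p)
for c in('side','top'):
    cams.read_camera(c)
    r=finder.masks_of('catch_grip',c); 
    for q in r[:3]:
        ys,xs=np.where(q['mask']); print(c,'mask',q['p'],q['xy'],xs.min(),xs.max(),ys.min(),ys.max())
    for a in(0,.15,.3,.6):
        cr=R.from_euler('z',a).as_matrix(); ax=np.array([0,.072,0])
        F=np.r_[box((-.005,.005),(-.022,.022),(.127,.161)),box((-.006,.006),(-.036,0),(.119,.127))]
        q=proj(c,ro+(ax+F@cr.T)@Rr.T); print(a,q.min(0),q.max(0))
    q=finder.masks_of('mirror',c)[0]; ys,xs=np.where(q['mask']); print(c,'mirror',q['p'],xs.min(),xs.max(),ys.min(),ys.max())
    W=ro+box((-.006,.006),(-.05,.05),(0,.115))@Rr.T; q=proj(c,W);print(q.min(0),q.max(0))
snap('side','f1.png')
E
```

```text
time_s: 29.5
tool_pos: [0.5084, 0.0432, 0.1569]
tool_rot: [-180.0, -0.0, -41.6]
force: [-1.1, 0.0, 2.3]
grip_width: 0.0249
grasp_force: 8.2
[0.24953007 0.21297145 0.31722392]
time_s: 30.5
tool_pos: [0.5081, 0.043, 0.268]
tool_rot: [-180.0, -0.0, -26.8]
force: [0.8, 1.1, -0.2]
grip_width: 0.0502
grasp_force: 0.0
time_s: 31.38
tool_pos: [0.5059, 0.3285, 0.296]
tool_rot: [-180.0, 0.1, -26.4]
force: [-0.3, -0.5, 0.9]
grip_width: 0.0503
grasp_force: 0.0
side mask 0.53 [382.2, 222.2] 371 389 217 226
side mask 0.42 [285.7, 200.0] 278 296 193 204
0 [277.50186869 192.34221578] [297.0109675  204.18191095]
0.15 [277.59706501 191.50820874] [296.71766771 204.49451397]
0.3 [277.85939435 190.75065355] [296.16421972 205.25828512]
0.6 [278.86000643 189.52876523] [294.33587984 206.49158739]
side mirror 0.91 289 322 196 222
[288.12403139 195.33401222] [323.4597086  222.87829372]
top mask 0.65 [398.6, 185.9] 394 408 179 198
top mask 0.45 [299.8, 236.4] 295 306 225 246
0 [292.04342572 223.83497797] [306.88804256 248.50650841]
0.15 [293.05032538 223.47463017] [305.87199567 248.63045584]
0.3 [294.12552372 223.42045909] [304.75740025 248.55737505]
0.6 [292.35220322 223.40647862] [304.50134982 248.63093117]
top mirror 0.87 287 316 193 227
[284.5646119  191.89273231] [316.98085282 230.22509303]
```

Run:
```python
from h import *
p=np.load('p.npy'); o,Rs,ro,Rr=frames(p); ax=np.array([0,.072,0])
for c in('side','top'):
    cams.read_camera(c)
    r=[q for q in finder.masks_of('catch_grip',c) if q['xy'][0]<320]
    if not r: print(c,'none'); continue
    m=r[0]['mask']; out=[]
    for a in(-.15,0,.15,.3,.5):
        cr=R.from_euler('z',a).as_matrix(); g=np.zeros(m.shape,np.uint8)
        for b in(box((-.005,.005),(-.022,.022),(.127,.161)),box((-.006,.006),(-.036,0),(.119,.127))):
            q=proj(c,ro+(ax+b@cr.T)@Rr.T); cv2.fillConvexPoly(g,cv2.convexHull(np.round(q).astype(np.int32)),1)
        best=max((np.roll(g,(i,j),(0,1))&m).sum()/(np.roll(g,(i,j),(0,1))|m).sum() for i in(-1,0,1) for j in(-2,-1,0,1,2)); out.append((a,round(best,3)))
    print(c,out)
print(get_obs()['force'])
```

```text
side [(-0.15, np.float64(0.735)), (0, np.float64(0.77)), (0.15, np.float64(0.801)), (0.3, np.float64(0.755)), (0.5, np.float64(0.644))]
top [(-0.15, np.float64(0.797)), (0, np.float64(0.77)), (0.15, np.float64(0.737)), (0.3, np.float64(0.648)), (0.5, np.float64(0.51))]
[-0.26726121 -0.43942897 -0.04431773]
```

```bash
python3 -c "
from cell import ticket; print(ticket.sign_off())"
```

```text
the job is handed in; nothing more can be done
None
```

I turned the mirror over and set it back on the ledge within about 1 mm of centre, glass to the bed, then swung the catch back until it met its locked stop; I handed the job in at about 32 s of the 72 s allowed, and sign-off returned no verdict.

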